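# Set a blued plate up on the tilting angle rest

### The arm

A 6-joint arm with a two-finger parallel gripper is mounted at the origin on a cart in front of the work surface, level with it; the furniture and walls round the work are solid. World frame = base frame: x ahead of the robot, y to its left, z up, the work surface at z = 0. Lengths are in mm, angles in rad, forces in N, time in s.
With the tool pointing down it reaches from about 375 to 750 mm from the base axis. Payload 9 kg.
Tool frame: the origin (TCP) lies at the very end of the fingers, on their centre line; the grasp point (between the pads) lies env.tcp_to_grasp behind it (env.tcp_to_grasp is the distance from the TCP to the grasp point, in mm); z points along the fingers, y is the line along which they close (so a half turn about z gives the same grasp; the last joint's range is limited). The gripper opens to 85 mm and grips with 20 to 120 N. Pads are 22 mm wide; open, the fingers measure 114 mm over their backs; the gripper's body (76 mm by 85 mm) begins 54 mm behind the grasp point. The pads swing forward as they close: fully open they stand 13 mm farther back than shut.
Start: joints at [-1.53, 0.104, 0.097, 1.564, 0, 1.353], TCP at [153.561, -580.048, 231.331] pointing down, gripper open.
Joint ranges: [-2.99, 2.99], [-0.84, 1.86], [-1.1, 1.16], [-1.84, 2.11], [-1.51, 1.56], [-3.14, 3.14]. Speed limits (rad/s): [2.22, 2.22, 2.57, 3.14, 3.14, 3.14].

### API

Orientations are given as a rotation vector (axis times angle).
In Python, from workcell import env gives the robot as it stands.
- The arm moves only by the tool carry_out, never from a script. Its argument "motion" is text: rows parted by semicolons, each of 5 numbers parted by spaces: the shift along the tool's x, y, z each as a share of 0.5 m, from -1 to 1, then the turn about the tool's z as a share of 180 degrees, from -1 to 1, then the opening, from -1 (shut) to 1 (fully open). A call has 1 to 5 rows; each row is the pose to reach, as a shift and turn from the pose commanded when the call began, along the tool's axes at that moment, turning the shorter way round; what a row does not reach only later rows make up. A row lasts 1/8 s, in which the tool goes at most 62.5 mm and 10.7 degrees, less where a joint would pass 70% of its speed; a pose out of reach is approached as far as the arm can. A call with a number of a shift or a turn outside -1 to 1 is refused whole. A call with a gripper value outside its range is refused whole. The fingers move at their own pace and stop on an object; the grip force is fixed at half the most. Time passes only in rows, so rows that repeat a pose let the fingers close. It gives the time, the measured TCP pose, the force, the opening and the grip force at its end, in the units of the state.
- env.read_state(): the state, without advancing time (a new reading comes with each control period).
- env.snapshot(name): name is "scene" or "top" or "wrist"; returns (picture, depth): 480x640x3 uint8, blue, green, red; 480x640 float32, mm along the optical axis (not along the pixel's ray), 0 where there is no reading.
- env.camera_info(name): a dict with "intrinsics" (3x3 intrinsics, pixels), "extrinsics" (4x4, takes a point from camera to world coordinates); the wrist camera has in their place "hand_eye" (4x4, takes a point from camera to tool coordinates, whose origin is the TCP and whose axes are the flange's). Camera axes: x right, y down, z forward; pixel columns grow to the right and rows downward; lengths in mm; the calibration is good to about 2 mm. A picture is of the moment at which its call begins: read the wrist's pose just before it. camera_info takes no time and is no camera call.
- env.hand_in(): hands the job in; it is judged then, once.
The state is a dict: "time": time; "joints": joint angles; "joint_vel": joint speeds; "effort": joint torques, N m; "tcp_pos": TCP position; "tcp_rot": TCP orientation; "ft_force": force on the tool from outside, world axes, zero at the start; "torque": the same for the moment, N m; "grip_width": finger opening in mm; "grasp_force": force on a finger pad.
Only numpy, scipy, OpenCV 4.12 (cv2) and the standard library are available. Lean on these libraries where they do the work, as an engineer would, in place of code of your own. Each camera call takes 0.05 s, during which the arm holds its last target. There are 200 camera calls.

### The job

Set the blued plate up for marking out on the green tilting rest: standing on its plain short end behind the lip of the ledge, leaning flat back against the steel face, midway across it, blue side outward and the end with the two holes uppermost. Flat on the bench it can only be held by its long edges, so you may prop it on the copper-coloured block and take it again by its upper end. Seat it gently, without shifting the rest from its set angle or knocking the caliper, square or scriber about, and let go.

Things in the scene. Friction and masses are not known exactly. Their poses are not given: they have to be found in the camera images.
- plate: aluminium plate 160 x 60 x 12 mm, about 0.3 kg; one large face is dark blue with three scribed lines, two dark 10 mm holes lie side by side near one short end. Origin: centre of the bare face. x: lengthwise to the end with the holes; y: across the 60 mm width; z: out of the blue face. Starts flat on the bench, blue up, x within 0.6 rad of the world's +y
- plate_top (a point): middle of the plate's short end with the holes (80 mm from its centre, mid thickness); axes as the plate's
- plate_foot (a point): middle of the plate's other short end, the one to stand on (mid thickness); axes as the plate's
- plate_blue (a point): centre of the plate's blue face; axes as the plate's
- angle_rest: base of the tilting rest, green casting fixed to the bench, 150 (x) by 124 mm. Origin: on the bench below the middle of the heel line; -x is its front, looking away from the robot (about world +x -y). Steel ledge, 14 mm above the bench, from the heel line 17 mm forward to a lip 9 mm thick, 12 mm high above it. Behind the face, at y = +-56 mm, two 8 mm quadrant bars rise to 92 mm
- rest (a joint): tilt of the rest's steel face, rad: 0 is upright, grows as it leans back (top away from the lip); set between 0.20 and 0.36. It turns about the heel line, held by friction only: more than about 10 N at its upper edge shifts it, the plate's weight does not
- rest_heel (a point): middle of the heel line, where the steel face meets the ledge, 14 mm above the bench. Axes turn with the face: z up along the face, -x straight out of the face, y along the heel line. The face is 94 mm wide and 95 mm high.
- rest_top (a point): middle of the upper edge of the steel face, 95 mm from the heel line; axes as rest_heel
- stock_block: copper-coloured block 190 mm (x) by 214 mm (y) by 64 mm high, fixed on the bench at the left. Origin: centre of its underside. Its -y side is clear: the plate leans well on the upper edge of that side at 45 degrees, foot on the bench 64 mm in front of it (the foot does not slip)
- caliper: steel vernier caliper, 205 mm, lying loose at the back of the work; origin: centre of its underside
- square: engineer's square, 148 x 90 mm, lying loose at the back right; origin: centre of its underside
- scriber: thin brass-coloured scriber, 156 mm, lying loose at the back; origin: centre of its underside

How it is judged:
By the outcome, as a careful person would: the job done as asked, in the order asked, and still so for the second after the job is handed in, with the robot touching nothing.
It also fails if it takes over 58 s, if anything falls off the work surface, if the arm or the gripper's body presses on something with over 40 N, if the wrist force passes 120 N, or if a joint passes its speed limit or range.

## Working session

There is one attempt and no reset: what is moved stays moved. The work goes in short steps, Python scripts to look and compute and a tool call to move; the robot and the scene stay as the last step left them, time stands still between calls to the robot, and variables do not carry over. Pictures are saved under pics/ and viewed, at most 10 in all, crops included, and the job is handed in when it is done.

Besides the shell and the picture viewer there is one more tool, called after "Call:" as name(argument=value, ...) on one line, values as JSON. carry_out: Moves the arm, as the interface text tells. Shift numbers are shares of 0.5 m and turn numbers shares of 180 degrees, none past 1 either way. Its arguments: {"type":"object","properties":{"motion":{"type":"string"}},"required":["motion"]}

```bash
mkdir -p pics
cat > h.py <<'E'
import numpy as np, cv2
from scipy.spatial.transform import Rotation as R
from workcell import env
np.set_printoptions(precision=2,suppress=True)
def shot(n,f):
    s=env.read_state(); im,d=env.snapshot(n); cv2.imwrite(f'pics/{f}.png',im)
    c=env.camera_info(n); K=np.array(c['intrinsics'])
    if 'extrinsics' in c: T=np.array(c['extrinsics'])
    else:
        B=np.eye(4); B[:3,:3]=R.from_rotvec(s['tcp_rot']).as_matrix(); B[:3,3]=s['tcp_pos']; T=B@np.array(c['hand_eye'])
    np.savez(f'{f}.npz',im=im,d=d,K=K,T=T); return im,d,K,T
def cloud(d,K,T):
    v,u=np.mgrid[:480,:640]; p=np.stack([(u-K[0,2])/K[0,0]*d,(v-K[1,2])/K[1,1]*d,d],-1)
    P=p@T[:3,:3].T+T[:3,3]; P[d==0]=np.nan; return P
def load(f):
    z=np.load(f+'.npz'); return z['im'],cloud(z['d'],z['K'],z['T'])
E
python3 - <<'E'
from h import *
print(env.tcp_to_grasp, env.read_state())
for n in('scene','top'):
    im,d,K,T=shot(n,n+'0'); print(n,T,K[0,0])
E
```

```text
18.700000000000003 {'time': 0.0, 'joints': array([-1.53,  0.1 ,  0.1 ,  1.56,  0.  ,  1.35]), 'joint_vel': array([-0., -0., -0., -0., -0., -0.]), 'effort': array([ -0.  , -55.69,  50.36,   0.02,  -0.  ,   0.  ]), 'tcp_pos': array([ 153.56, -579.67,  230.54]), 'tcp_rot': array([-3.11, -0.41, -0.  ]), 'ft_force': array([ 0.04, -0.01, -0.37]), 'torque': array([-0.06,  0.  , -0.03]), 'grasp_force': 0.0, 'grip_width': 85.42841638542268}
scene [[  -0.54   -0.38    0.75 -375.67]
 [  -0.84    0.26   -0.47  644.69]
 [  -0.02   -0.89   -0.46  674.53]
 [   0.      0.      0.      1.  ]] 536.7799652440953
top [[  -0.     -1.      0.07  498.91]
 [  -1.      0.     -0.02   37.95]
 [   0.01   -0.07   -1.   1157.07]
 [   0.      0.      0.      1.  ]] 504.83484836567055
```

View pics/scene0.png

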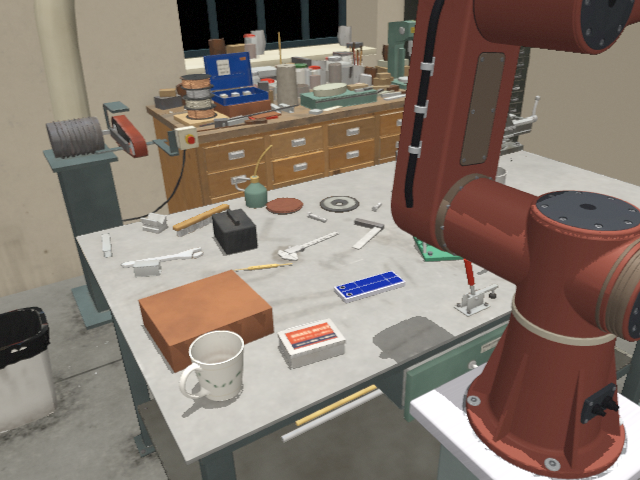

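View pics/top0.png

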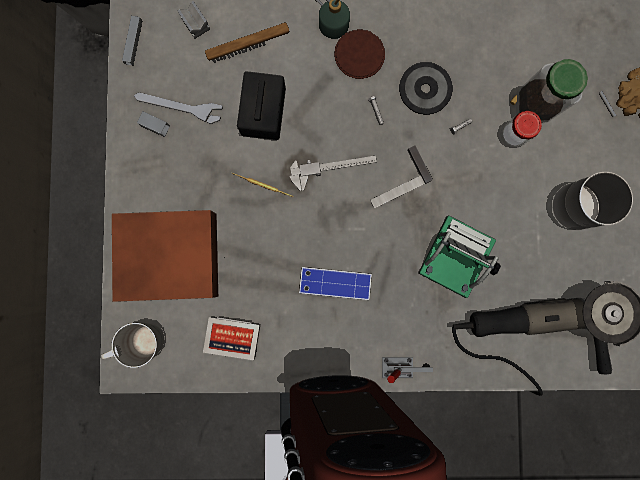

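The scene shows the plate in the middle, with its holes toward the copper block. In the top view the plate spans px (300–371, 267–300), with its holes at about (307, 273–288). The block's clear side is at column 217. The rest is at about (460, 255), its ledge toward the upper right. A matchbox sits at about (232, 338).

Run:
```python
from h import *
im,P=load('top0')
hsv=cv2.cvtColor(im,cv2.COLOR_BGR2HSV)
# plate
m=cv2.inRange(hsv,(110,120,60),(130,255,255)); m[:,:290]=0;m[:,380:]=0;m[:250]=0;m[310:]=0
q=P[m>0]; q=q[~np.isnan(q).any(1)]; print('plate z',np.median(q[:,2]),cv2.minAreaRect(q[:,:2].astype(np.float32)))
# holes
for (u,v) in ((307,273),(307,288)): print('hole',P[v,u])
# block
m=(np.abs(P[...,2]-64)<6); m[:,230:]=0; m[:200]=0;m[305:]=0
q=P[m]; print('block',np.median(q[:,2]),cv2.minAreaRect(q[:,:2].astype(np.float32)),q.min(0),q.max(0))
# bench z, rest
print('bench',np.nanmedian(P[225:260,240:290,2]))
m=cv2.inRange(hsv,(60,80,40),(90,255,255)); m[:,:410]=0;m[:,510:]=0;m[:200]=0;m[310:]=0
q=P[m>0]; q=q[~np.isnan(q).any(1)]; print('rest',np.median(q[:,2]),cv2.minAreaRect(q[:,:2].astype(np.float32)))
c=cv2.resize(im[200:310,405:515],(800,800),interpolation=cv2.INTER_CUBIC)[:600*800//600]
cv2.imwrite('pics/restc.png',cv2.resize(c,(600,600)))
for v in range(208,300,8): print(v,' '.join('%4.0f'%P[v,u,2] for u in range(410,512,6)))
```

```text
plate z 12.796522015022674 ((484.3254699707031, -0.5622711181640625), (153.75233459472656, 52.76327896118164), 84.08929443359375)
hole [507.67  62.73  16.93]
hole [473.9   62.88  12.2 ]
block 64.20444882942706 ((547.5261840820312, 375.93841552734375), (190.38052368164062, 216.53802490234375), 2.0259501934051514) [449.04 265.25  58.03] [645.49 485.18  69.99]
bench 0.44507852355411615
rest 14.018509345385837 ((545.0310668945312, -279.8959655761719), (124.09204864501953, 149.39187622070312), 62.52569580078125)
208    2    0    2    1   -1   -0    0   -1    3    2   -0   -3    2   -3    2   -3   -1
216    1   -1   -0    0   -4   -2   -1    1    6   -3    2    2   -1    1   -4   -0    3
224   -1    4    0    2    0    1   16   19   11   18    0    2    0   -1    6   -0   -0
232    1    1    0    2    3   12   83   13   28   29   14   12   -2   -3    0   -3    1
240    0   -0    0    3    2   15   89   41   16   17   18   28   28   13   14    2   -1
248   -3    4    4    2   13   79   14  104  105   69   27   13   15   14    1    0   -4
256    1    5   -0   11   62  nan   15    9   12   18  106   89   55   43   87    2    4
264    5    5    1   18   13    9   10   13   16   13   14   70  102  107   92    1   -1
272    3    0   13  nan   10   19   14   12   14   15   12   13    1   80   92   -0    2
280    1   -2    3    1   16   14   15   12   15   13   10   -2   65    3    7    4    3
288    1    1    1    0    0    0    1   12   14   21   15   -3   -1   -1    5    5    3
296    2   -1    4    3    4    3   -1    2    0   14   -2   -1    3   -1   -3  nan    1
```

View pics/restc.png

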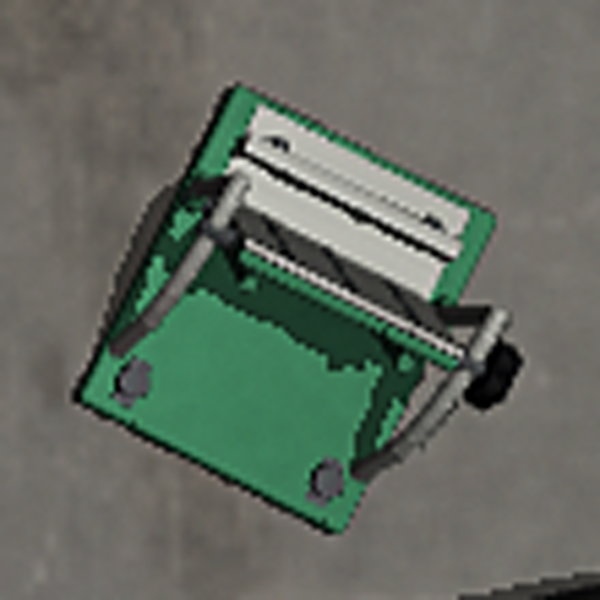

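Run:
```python
from h import *
c=env.camera_info('wrist'); print(np.array(c['hand_eye']),np.array(c['intrinsics'])[0,0])
s=env.read_state(); print(R.from_rotvec(s['tcp_rot']).as_matrix())
z=np.load('top0.npz');K,T=z['K'],z['T']
def ray(u,v,zz):
    d=T[:3,:3]@np.array([(u-K[0,2])/K[0,0],(v-K[1,2])/K[1,1],1]); o=T[:3,3]; return o+d*(zz-o[2])/d[2]
for a,b in((232,205),(437,300),(337,252)): print(ray(405+a/5.4545,200+b/5.4545,14))
```

```text
[[   0.     -0.95   -0.32   82.3 ]
 [   1.      0.      0.     -0.15]
 [   0.     -0.32    0.95 -142.02]
 [   0.      0.      0.      1.  ]] 426.63879955011015
[[ 0.97  0.26 -0.  ]
 [ 0.26 -0.97  0.  ]
 [ 0.   -0.   -1.  ]]
[ 587.   -257.53   14.  ]
[ 546.99 -342.57   14.  ]
[ 567.19 -301.13   14.  ]
```

Call:
carry_out(motion="0.583 -0.142 0 0 1;0.583 -0.142 0 0 1;0.583 -0.142 0 0 1;0.583 -0.142 0 0 1;0.583 -0.142 0 0 1")

```text
time: 0.72
tcp_pos: [419.0, -435.1, 231.0]
tcp_rot: [-3.115, -0.407, 0.0]
ft_force: [-0.1, -0.5, -0.0]
grip_width: 85.3
grasp_force: 0.0
```

Call:
carry_out(motion="0.388 -0.094 0 0.14 1;0.388 -0.094 0 0.14 1;0.388 -0.094 0 0.14 1;0.388 -0.094 0 0.14 1;0.388 -0.094 0 0.14 1")

```text
time: 1.35
tcp_pos: [593.4, -340.6, 230.3]
tcp_rot: [-3.128, 0.28, 0.002]
ft_force: [-0.4, -0.3, 0.2]
grip_width: 85.2
grasp_force: 0.0
```

Run:
```python
from h import *
im,d,K,T=shot('wrist','w1')
```

```text
(no output)
```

View pics/w1.png

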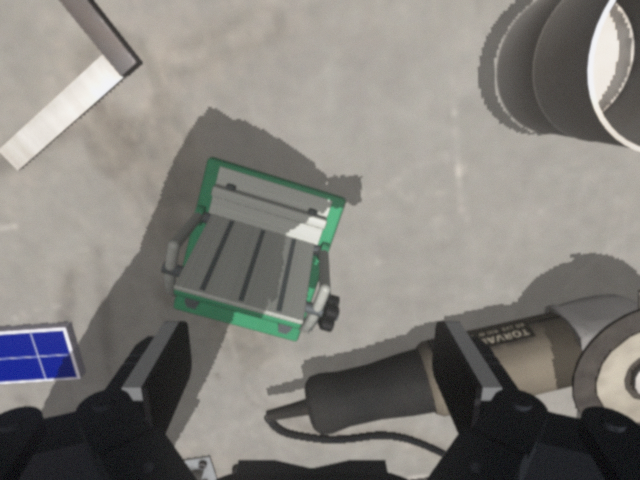

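The rest's grey face is a quad: its heel runs (205,215)–(322,245) and its top edge (180,290)–(305,315). The lip lies above the heel at about row 185. I'll fit the face and ledge planes from depth.

Run:
```python
from h import *
im,P=load('w1')
def poly(pts):
    m=np.zeros((480,640),np.uint8); cv2.fillPoly(m,[np.array(pts)],1); q=P[m>0]; return q[~np.isnan(q).any(1)]
q=poly([(209,226),(315,252),(302,303),(188,281)])
for _ in range(4):
    c=q.mean(0); n=np.linalg.svd(q-c,full_matrices=False)[2][2]; r=(q-c)@n; q=q[np.abs(r)<2.5*r.std()+.1]
n*=np.sign(n[0]); print('face n',n,'tilt',np.arcsin(n[2]),'yaw front',np.degrees(np.arctan2(n[1],n[0])),'rms',r.std(),len(q))
l=poly([(216,207),(315,236),(312,240),(214,212)]); print('ledge z',np.median(l[:,2]))
g=P[np.r_[60:140],250:450].reshape(-1,3); print('bench',np.nanmedian(g[:,2]))
z=np.median(l[:,2])
# heel line at z=14: point on plane
h=n[:2]/np.linalg.norm(n[:2]); t=np.array([-h[1],h[0]])
off=(n@c-n[2]*14)/np.linalg.norm(n[:2]); print('heel offset along front dir',off,'front',h)
# lateral extents: pixels belonging to plane within band
B=poly([(150,200),(340,200),(340,330),(150,330)]); on=np.abs((B-c)@n)<4
b=B[on&(B[:,2]>30)&(B[:,2]<85)]; s=b[:,:2]@t; print('lat pct',np.percentile(s,[0,1,2,50,98,99,100]))
for u,v in ((205,215),(322,245)): 
    for du in(0,): print(P[v,u], P[v,u,:2]@t, P[v,u,:2]@h)
# edge of face top corners by ray-plane
zz=np.load('w1.npz');K,T=zz['K'],zz['T']
for u,v in ((205,215),(322,245),(179,290),(305,316)):
    d=T[:3,:3]@np.array([(u-K[0,2])/K[0,0],(v-K[1,2])/K[1,1],1]); o=T[:3,3]; p=o+d*((c-o)@n)/(d@n); print('corner',p,'lat',p[:2]@t,'front',p[:2]@h)
print('offset base centre lat',np.array([545.03,-279.9])@t, 'front',np.array([545.03,-279.9])@h)
b=im[150:350,140:360]; cv2.imwrite('pics/w1c.png',cv2.resize(b,(660,600),interpolation=cv2.INTER_CUBIC))
```

```text
face n [ 0.84 -0.44  0.3 ] tilt 0.3067427009511816 yaw front -27.6228224735015 rms 0.49464248170616804 6266
ledge z 13.460879541638917
bench -0.5432008903048597
heel offset along front dir 640.87760269461 front [ 0.89 -0.46]
lat pct [-67.42 -45.15 -42.13   4.62  49.51  50.56  65.51]
[ 590.66 -246.69   16.61] 55.28260838282202 637.7154664646812
[ 547.08 -341.95   20.83] -49.31697136041029 643.2673849169335
corner [ 591.48 -247.77   20.11] lat 54.71512908545907 front 638.9429378426939
corner [ 544.57 -341.67   13.89] lat -50.24192109327731 front 640.9119146452271
corner [ 563.07 -242.96  106.63] lat 45.802769347333054 front 611.5389208521007
corner [ 523.64 -323.68   98.78] lat -44.00405416083197 front 614.0251880945073
offset base centre lat 4.705904639963393 front 612.6822711336763
```

View pics/w1c.png

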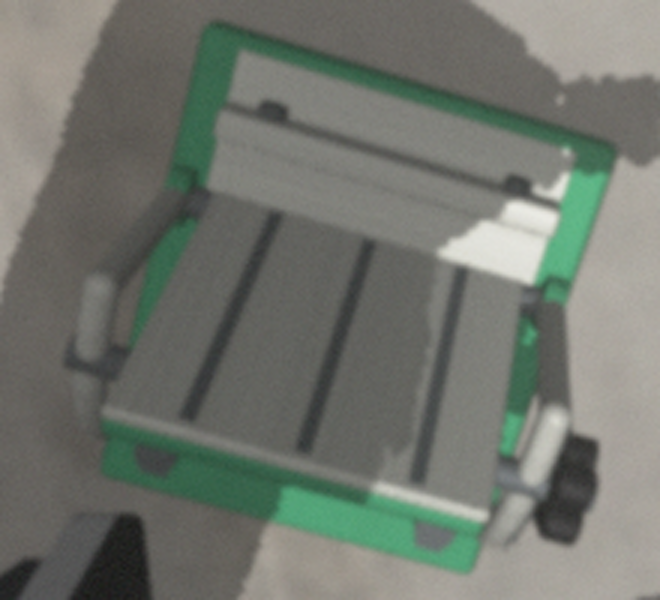

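Call:
carry_out(motion="-0.297 -0.513 0.1 -0.28 1;-0.297 -0.513 0.1 -0.28 1;-0.297 -0.513 0.1 -0.28 1;-0.297 -0.513 0.1 -0.28 1;-0.297 -0.513 0.1 -0.28 1")

```text
time: 2.02
tcp_pos: [491.0, -61.9, 180.8]
tcp_rot: [2.95, 1.081, 0.0]
ft_force: [0.5, 0.3, 0.8]
grip_width: 85.3
grasp_force: 0.0
```

```bash
cat >> h.py <<'E'
def go(x,y,z,yaw,s=None):
    s=s or env.read_state(); M=R.from_rotvec(s['tcp_rot']).as_matrix()
    cy=np.degrees(np.arctan2(M[1,0],M[0,0])); d=M.T@(np.array([x,y,z])-s['tcp_pos'])
    t=-(yaw-cy); t=(t+180)%360-180
    print('t %.2f'%s['time'],'pos',s['tcp_pos'],'yaw %.2f'%cy,'F',s['ft_force'],'j6 %.2f'%s['joints'][5],'-> %.4f %.4f %.4f %.4f'%(*(d/500),t/180),'len %.0f'%np.linalg.norm(d))
E
python3 -c "
from h import *
go(481,-30,120,84.1)"
```

```text
t 2.02 pos [491.   -61.88 180.77] yaw 40.24 F [0.53 0.31 0.85] j6 2.05 -> 0.0259 -0.0616 0.1215 -0.2437 len 69
```

Call:
carry_out(motion="0.026 -0.062 0.06 -0.244 1;0.026 -0.062 0.06 -0.244 1;0.026 -0.062 0.06 -0.244 1;0.026 -0.062 0.06 -0.244 1;0.026 -0.062 0.06 -0.244 1")

```text
time: 2.65
tcp_pos: [482.3, -31.5, 151.2]
tcp_rot: [2.337, 2.099, -0.0]
ft_force: [-0.7, 0.3, 0.1]
grip_width: 85.6
grasp_force: 0.0
```

Run:
```python
from h import *
im,d,K,T=shot('wrist','w2'); P=cloud(d,K,T)
hsv=cv2.cvtColor(im,cv2.COLOR_BGR2HSV)
m=cv2.inRange(hsv,(105,100,40),(135,255,255))
n,l,st,_=cv2.connectedComponentsWithStats(m); i=1+np.argmax(st[1:,4]); print(st[i])
m=cv2.morphologyEx((l==i).astype(np.uint8),cv2.MORPH_CLOSE,np.ones((9,9)))
(c,)=[max(cv2.findContours(m,0,2)[0],key=cv2.contourArea)]
c=c[:,0].astype(float); D=np.c_[(c[:,0]-K[0,2])/K[0,0],(c[:,1]-K[1,2])/K[1,1],np.ones(len(c))]@T[:3,:3].T
Q=T[:3,3]+D*((12-T[2,3])/D[:,2])[:,None]; print(cv2.minAreaRect(Q[:,:2].astype(np.float32)))
go(481,-30,12,84.1)
```

```text
[ 269  129   82  109 8224]
((482.5154724121094, -7.7453460693359375), (73.07688903808594, 52.84348678588867), 84.39222717285156)
t 2.70 pos [482.37 -31.43 151.25] yaw 83.74 F [-0.96 -0.67 -0.53] j6 1.34 -> 0.0026 -0.0031 0.2785 -0.0020 len 139
```

View pics/w2.png

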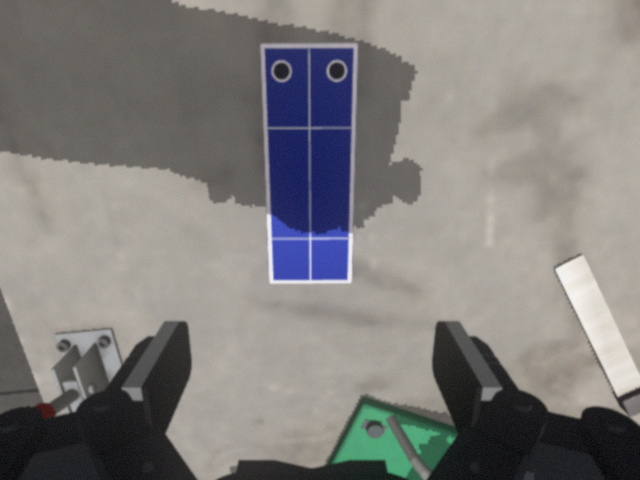

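The plate is centred in the view, with corners at (261,44), (357,44), (351,283) and (269,283), and the holes at the far end.

Run:
```python
from h import *
z=np.load('w2.npz');K,T=z['K'],z['T']
c=np.array([(261,44),(357,44),(351,283),(269,283)],float)
D=np.c_[(c[:,0]-K[0,2])/K[0,0],(c[:,1]-K[1,2])/K[1,1],np.ones(4)]@T[:3,:3].T
Q=(T[:3,3]+D*((12-T[2,3])/D[:,2])[:,None])[:,:2]
top=(Q[0]+Q[1])/2; ft=(Q[2]+Q[3])/2; x=(top-ft)/np.linalg.norm(top-ft)
print(Q,'c',Q.mean(0),'L',np.linalg.norm(top-ft),np.linalg.norm(Q[0]-Q[1]),np.degrees(np.arctan2(x[1],x[0])))
g=Q.mean(0)-30*x; print(g); go(*g,4,84.1)
```

```text
[[462.78  81.33]
 [520.36  75.18]
 [504.68 -82.25]
 [445.7  -75.93]] c [483.38  -0.42] L 158.200063963468 57.904776295438865 84.05639744411708
[480.27 -30.26]
t 2.70 pos [482.37 -31.43 151.25] yaw 83.74 F [-0.96 -0.67 -0.53] j6 1.34 -> 0.0020 -0.0045 0.2945 -0.0020 len 147
```

Call:
carry_out(motion="0.002 -0.0045 0.2 -0.002 1;0.002 -0.0045 0.29 -0.002 1;0.002 -0.0045 0.308 -0.002 1;0.002 -0.0045 0.308 -0.002 1;0.002 -0.0045 0.308 -0.002 0.6")

```text
time: 3.32
tcp_pos: [481.7, -30.0, -1.0]
tcp_rot: [2.33, 2.105, 0.001]
ft_force: [0.5, 0.4, -0.0]
grip_width: 70.1
grasp_force: 0.0
```

Call:
carry_out(motion="0 0 0 0 -1;0 0 0 0 -1;0 0 0 0 -1;0 0 0 0 -1")

```text
time: 3.82
tcp_pos: [482.4, -30.1, -0.1]
tcp_rot: [2.327, 2.105, 0.002]
ft_force: [-1.7, -0.3, 6.6]
grip_width: 58.3
grasp_force: 64.9
```

Call:
carry_out(motion="0 0 -0.04 0 -1;0 0 -0.15 0 -1;0 0 -0.25 0 -1")

```text
time: 4.2
tcp_pos: [481.0, -29.5, 125.3]
tcp_rot: [2.328, 2.106, 0.001]
ft_force: [1.6, 0.1, -3.7]
grip_width: 57.8
grasp_force: 65.9
```

```bash
python3 - <<'E'
from h import *
z=np.load('top0.npz');K,T=z['K'],z['T'];im=z['im']
hsv=cv2.cvtColor(im,cv2.COLOR_BGR2HSV)
g=cv2.GaussianBlur(hsv[...,1].astype(float)*1.0,(0,0),.7)
pts=[]
for v in range(222,290,2):
    r=im[v,195:235].astype(float); w=r[:,2]-r[:,0]  # red-blue
    if v in(222,256,288): print(v,w.astype(int),r[:,2].astype(int))
E
python3 -c "
from h import *
go(540,200,124,92)"
```

```text
222 [73 72 74 74 74 72 70 70 71 68 70 70 69 70 70 69  8 22 19 14 14 11 11  9
  9 10 11  9 11 10  9 10 10 11  9  9 11  9 10 10] [115 114 117 117 115 112 111 111 109 108 110 110 109 108 113 112  10  31
  27  23  14  26 131 117 114 116 120 118 116 113 114 112 112 112 113 112
 115 115 119 116]
256 [81 80 79 80 80 80 80 80 80 81 79 81 81 80 82 87 58 17 20 20 17 12 13 12
 12 10 12 10 10 12 14 15 15 15 12 11 10 11 10 10] [124 124 124 123 124 124 124 125 125 124 123 123 125 124 125 133  89  28
  31  29  24  12  61 126 118 114 112 114 115 119 119 120 120 116 113 111
 107 108 105 103]
288 [74 72 72 71 74 73 71 72 73 72 73 75 76 74 73 77 83 30 16 18 15 12  6 11
 11 11  9 10 13 13 12 10 12 11 11 10 10 10 11 11] [116 115 114 111 114 114 112 112 113 113 114 117 118 117 114 119 130  45
  28  25  25  18   6  92 119 114 111 117 119 119 119 115 116 114 113 111
 111 111 111 112]
t 4.20 pos [481.01 -29.53 125.26] yaw 84.27 F [ 1.57  0.11 -3.73] j6 1.34 -> 0.4685 0.0715 0.0024 -0.0430 len 237
```

Call:
carry_out(motion="0.468 0.0715 0 -0.04 -1;0.468 0.0715 0 -0.04 -1;0.468 0.0715 0 -0.04 -1;0.468 0.0715 0 -0.04 -1;0.468 0.0715 0 -0.04 -1")

```text
time: 4.82
tcp_pos: [540.0, 203.0, 123.3]
tcp_rot: [2.188, 2.254, 0.002]
ft_force: [-0.1, -0.8, -3.8]
grip_width: 58.0
grasp_force: 66.0
```

Run:
```python
from h import *
z=np.load('top0.npz');K,T=z['K'],z['T']
def ray(u,v,zz):
    d=T[:3,:3]@np.array([(u-K[0,2])/K[0,0],(v-K[1,2])/K[1,1],1]); o=T[:3,3]; return o+d*(zz-o[2])/d[2]
a=ray(210.6,222,64);b=ray(212.0,288,64);print(a,b, ray(217.,222,0),ray(218,288,0))
im,d,K,T=shot('wrist','w3'); P=cloud(d,K,T)
for v in range(150,330,12): print(v,' '.join('%4.0f'%P[v,u,2] for u in range(100,560,40)), P[v,310,:2])
s=env.read_state(); print(s['tcp_pos'])
go(540,234,80,91.2)
```

```text
[618.56 270.56  64.  ] [475.93 265.89  64.  ] [625.53 269.53   0.  ] [474.53 265.62   0.  ]
150   -0    1   -1  135  135  135  135  135    1   -1   -2   -0 [536.36 269.48]
162    0   -0   -2  133  134  135  134  135   -1   -1   -1   -1 [536.46 265.91]
174   -1    1   -1  133  135  134  135  135   -1   -1   -0   -0 [536.58 262.12]
186   -1   -1   -1  135  135  135  134  136   -1   -0    0   -0 [536.69 258.48]
198   -1    1   -0  134  134  135  135  136   -0   -0    0   -0 [536.8  254.65]
210   -1   -1   -0  135  134  135  135  134    0   -0   -0   -0 [536.92 250.74]
222   -1   -1   -0  134  134  134  135  134   -0   -0   -1    0 [537.03 246.83]
234   -2   -1   -2  135  135  134  134  135   -0   -1   -1   -1 [537.16 242.5 ]
246   -1   -1   -0   -0  135  134  136  135   -1   -1   -1   -0 [537.27 238.81]
258   -1   -0    1    1  134  134  136  136    1   -0   -1   -0 [537.4  234.36]
270   -0    0   -0   -0  135  135  135  135   -1   -0    1   -0 [537.53 229.99]
282   -1   -1   -0   -0  135  135  135  134   -0    0   -0   -1 [537.65 225.93]
294   -1   -0   -1   -0  136  135  135  135    0    0   -1   -0 [537.78 221.71]
306   -1   -0   -0   -0  135  136  134  135   -1   -1    1   -1 [537.92 217.14]
318   -1   -0   -1  137  135  135  135  nan   -1   -1   -1    6 [538.06 212.27]
[539.73 201.24 123.18]
t 4.88 pos [539.73 201.24 123.18] yaw 91.63 F [-0.29 -0.01 -2.91] j6 1.67 -> 0.0655 0.0023 0.0864 0.0024 len 54
```

View pics/w3.png

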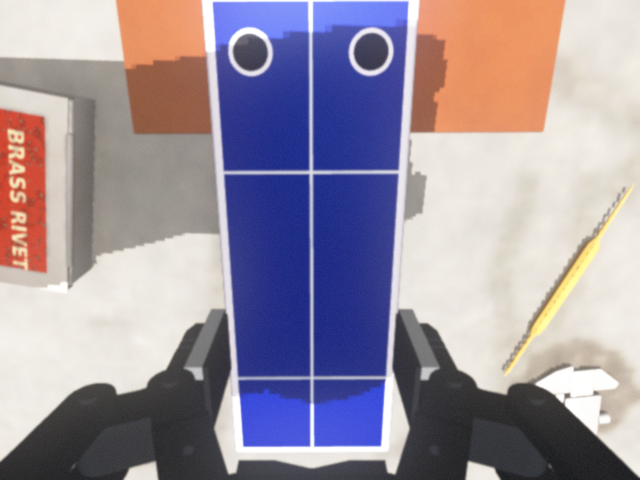

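Run:
```python
from h import *
z=np.load('w3.npz');K,T=z['K'],z['T']
def ray(u,v,zz):
    d=T[:3,:3]@np.array([(u-K[0,2])/K[0,0],(v-K[1,2])/K[1,1],1]); o=T[:3,3]; return o+d*(zz-o[2])/d[2]
print('edge',ray(150,132,64),ray(530,131,64),'foot',ray(312,449,135),'scribe',ray(312,172,135),'lhole',ray(250,51,135),ray(371,51,135))
```

```text
edge [462.79 266.32  64.  ] [637.48 272.12  64.  ] foot [540.55 154.72 135.  ] scribe [537.17 262.86 135.  ] lhole [518.69 296.45 135.  ] [552.68 297.5  135.  ]
```

Call:
carry_out(motion="0.064 0.002 0.05 -0.001 -1;0.064 0.002 0.1 -0.001 -1;0.064 0.002 0.112 -0.001 -1;0.064 0.002 0.124 -0.001 -1;0.064 0.002 0.136 -0.001 -1")

```text
time: 5.5
tcp_pos: [540.8, 230.1, 57.4]
tcp_rot: [2.188, 2.25, 0.0]
ft_force: [-8.1, -13.2, 16.0]
grip_width: 58.2
grasp_force: 69.8
```

Call:
carry_out(motion="0 0 0.01 0 -1;0 0 0.018 0 -1;0 0 0.026 0 -1;0 0 0.026 0 -1")

```text
time: 6.0
tcp_pos: [540.9, 229.6, 44.1]
tcp_rot: [2.188, 2.249, -0.001]
ft_force: [-6.6, -12.2, 10.8]
grip_width: 57.7
grasp_force: 74.8
```

Run:
```python
from h import *
im,d,K,T=shot('wrist','w4'); P=cloud(d,K,T)
hsv=cv2.cvtColor(im,cv2.COLOR_BGR2HSV); m=cv2.inRange(hsv,(105,100,40),(135,255,255))>0
q=P[m]; q=q[~np.isnan(q).any(1)]
for _ in range(4):
    c=q.mean(0); n=np.linalg.svd(q-c,full_matrices=False)[2][2]; r=(q-c)@n; q=q[np.abs(r)<2.5*r.std()+.1]
n*=np.sign(n[2]); print(n,'from horiz',np.degrees(np.arccos(n[2])),'c',c,r.std(),len(q)); go(540,233,33,91.6)
```

```text
[ 0.01 -0.44  0.9 ] from horiz 26.16726172059041 c [537.29 282.5   83.55] 0.4564020644200224 70140
t 6.05 pos [541.   229.56  44.21] yaw 91.56 F [ -5.89 -12.43  10.81] j6 1.72 -> 0.0070 -0.0019 0.0224 -0.0002 len 12
```

Call:
carry_out(motion="0.004 0 0.008 0 -1;0.004 0 0.016 0 -1;0.004 0 0.02 0 -1;0.004 0 0.02 0 -1")

```text
time: 6.55
tcp_pos: [541.0, 231.9, 34.5]
tcp_rot: [2.188, 2.249, 0.0]
ft_force: [-7.3, -11.7, 13.8]
grip_width: 58.0
grasp_force: 79.2
```

```bash
cat >> h.py <<'E'
def plate(n,f):
    im,d,K,T=shot(n,f); P=cloud(d,K,T)
    hsv=cv2.cvtColor(im,cv2.COLOR_BGR2HSV); m=cv2.inRange(hsv,(105,100,40),(135,255,255))
    if n!='wrist': m[:200]=0; m[310:]=0
    q=P[m>0]; q=q[~np.isnan(q).any(1)]
    for _ in range(5):
        c=np.median(q,0) if _==0 else q.mean(0); n=np.linalg.svd(q-c,full_matrices=False)[2][2]; r=(q-c)@n; q=q[np.abs(r)<2.5*r.std()+.1]
    n*=np.sign(n[2]); up=np.array([0,0,1])-n[2]*n; up/=np.linalg.norm(up); lat=np.cross(up,n)
    print('n',n,'from horiz %.1f'%np.degrees(np.arccos(n[2])),'yaw n %.1f'%np.degrees(np.arctan2(n[1],n[0])),'c',c,'rms %.2f'%r.std(),len(q))
    a=(q-c)@up; b=(q-c)@lat; print('along',np.percentile(a,[.2,99.8]),'lat',np.percentile(b,[.2,99.8]))
    print('low end mid',c+up*np.percentile(a,.2)+lat*np.mean(np.percentile(b,[.5,99.5])),'up end',c+up*np.percentile(a,99.8)+lat*np.mean(np.percentile(b,[.5,99.5])))
    return P,m,n,c
E
python3 - <<'E'
from h import *
plate('wrist','w5'); go(540,233,33,91.6)
E
```

```text
n [ 0.02 -0.64  0.77] from horiz 39.5 yaw n -88.1 c [537.28 286.03  93.33] rms 0.33 62227
along [-112.78   37.56] lat [-27.06  26.73]
low end mid [540.   199.09  21.55] up end [536.14 314.98 117.24]
t 6.60 pos [541.   231.86  34.48] yaw 91.57 F [ -6.86 -11.83  13.45] j6 1.73 -> 0.0023 -0.0019 0.0029 -0.0002 len 2
```

Call:
carry_out(motion="0 0 0.005 0 -1;0 0 0.009 0 -1;0 0 0.009 0 -1")

```text
time: 6.98
tcp_pos: [541.5, 232.7, 30.3]
tcp_rot: [2.188, 2.25, 0.003]
ft_force: [-5.3, -6.3, 13.4]
grip_width: 57.9
grasp_force: 80.1
```

Run:
```python
from h import *
plate('wrist','w6'); go(540,233,33,91.6)
```

```text
n [ 0.03 -0.71  0.7 ] from horiz 45.3 yaw n -88.0 c [537.59 285.36  97.41] rms 0.25 49905
along [-114.83   33.81] lat [-26.99  26.63]
low end mid [540.32 204.62  15.8 ] up end [536.59 309.12 121.45]
t 7.03 pos [541.46 232.64  30.31] yaw 91.59 F [-6.1  -7.48 12.13] j6 1.73 -> 0.0008 -0.0029 -0.0054 -0.0000 len 3
```

Call:
carry_out(motion="-0.006 0 0.006 0 -1;-0.011 0 0.011 0 -1;-0.011 0 0.011 0 -1;-0.011 0 0.011 0 -1")

```text
time: 7.52
tcp_pos: [543.0, 230.3, 28.1]
tcp_rot: [2.187, 2.253, 0.014]
ft_force: [-11.5, 5.4, 32.3]
grip_width: 58.1
grasp_force: 81.8
```

Call:
carry_out(motion="0 0 0 0 -0.1;0 0 0 0 0.3;0 0 0 0 0.6;0 0 0 0 1;0 0 0 0 1")

```text
time: 8.15
tcp_pos: [540.0, 228.1, 21.5]
tcp_rot: [2.189, 2.253, 0.0]
ft_force: [-0.8, 0.1, -0.5]
grip_width: 85.7
grasp_force: 0.0
```

Run:
```python
from h import *
plate('wrist','w7'); go(540,233,180,91.6)
```

```text
n [ 0.03 -0.7   0.71] from horiz 44.4 yaw n -87.9 c [539.36 277.73  89.51] rms 0.23 46484
along [-107.85   34.7 ] lat [-26.91  26.72]
low end mid [542.11 200.73  14.04] up end [538.39 302.49 113.79]
t 8.20 pos [539.85 228.14  21.31] yaw 91.66 F [ 0.19  0.1  -0.14] j6 1.72 -> 0.0097 0.0006 -0.3174 0.0003 len 159
```

Call:
carry_out(motion="0 0 -0.12 0 1;0 0 -0.24 0 1;0 0 -0.317 -0.002 1;0.1344 0.0015 -0.317 -0.002 1;0.1344 0.0015 -0.317 -0.002 1")

```text
time: 8.82
tcp_pos: [538.2, 298.4, 179.9]
tcp_rot: [-2.178, -2.264, -0.001]
ft_force: [0.1, -0.8, 0.0]
grip_width: 85.7
grasp_force: 0.0
```

Run:
```python
from h import *
plate('wrist','w8'); go(538.7,295.3,79.7,92)
```

```text
n [ 0.03 -0.7   0.71] from horiz 44.4 yaw n -87.9 c [540.34 263.25  75.38] rms 0.23 5568
along [-85.8   60.59] lat [-26.35  26.11]
low end mid [542.43 202.    15.33] up end [538.61 306.49 117.78]
t 8.88 pos [538.04 297.37 179.4 ] yaw 92.18 F [-0.14  0.58  0.02] j6 1.83 -> -0.0042 0.0013 0.1994 0.0010 len 100
```

Call:
carry_out(motion="0.004 0.001 0.1 0 1;0.004 0.001 0.18 0 1;0.004 0.001 0.19 0 1;0.004 0.001 0.19 0 0.5;0.004 0.001 0.19 0 -0.5")

```text
time: 9.5
tcp_pos: [540.2, 297.5, 87.0]
tcp_rot: [2.181, 2.259, 0.003]
ft_force: [0.0, -1.5, 1.0]
grip_width: 58.6
grasp_force: 67.4
```

Call:
carry_out(motion="0 0 0 0 -1;0 0 0 0 -1;0 0 0 0 -1")

```text
time: 9.88
tcp_pos: [540.2, 297.7, 86.7]
tcp_rot: [2.18, 2.259, 0.004]
ft_force: [-0.1, -1.7, 7.0]
grip_width: 58.6
grasp_force: 68.0
```

Run:
```python
from h import *
plate('wrist','w9'); go(538.7,200,200,92)
```

```text
n [ 0.02 -0.69  0.72] from horiz 43.9 yaw n -88.0 c [540.39 260.69  72.52] rms 0.08 4165
along [-82.76  63.2 ] lat [-26.18  26.46]
low end mid [542.63 201.06  15.19] up end [538.92 306.24 116.32]
t 9.93 pos [540.17 297.72  86.7 ] yaw 92.04 F [ 0.22 -2.37  7.06] j6 1.83 -> -0.1952 -0.0092 -0.2266 0.0002 len 150
```

Call:
carry_out(motion="0 0 -0.11 0 -1;-0.05 0 -0.22 0 -1;-0.17 0 -0.22 -0.05 -1;-0.29 0 -0.22 -0.11 -1;-0.29 0 -0.22 -0.17 -1")

```text
time: 10.55
tcp_pos: [544.4, 149.7, 195.1]
tcp_rot: [1.524, 2.746, -0.0]
ft_force: [-0.4, 1.2, -2.3]
grip_width: 58.6
grasp_force: 67.5
```

Call:
carry_out(motion="0 0 0 -0.06 -1;0 0 0 -0.12 -1;0 0 0 -0.18 -1;0 0 0 -0.24 -1;0 0 0 -0.29 -1")

```text
time: 11.18
tcp_pos: [544.0, 153.0, 194.8]
tcp_rot: [-0.155, -3.138, -0.0]
ft_force: [0.4, 0.7, -3.0]
grip_width: 58.9
grasp_force: 67.5
```

Call:
carry_out(motion="0 0 0 -0.06 -1;0 0 0 -0.12 -1;0 0 0 -0.18 -1;0 0 0 -0.24 -1;0 0 0 -0.29 -1")

```text
time: 11.8
tcp_pos: [544.0, 152.9, 194.8]
tcp_rot: [1.241, -2.886, -0.0]
ft_force: [0.2, 0.0, -2.5]
grip_width: 58.7
grasp_force: 67.5
```

Run:
```python
from h import *
plate('wrist','w10'); go(540,153,107,-88.1)
```

```text
n [0.48 0.51 0.71] from horiz 44.8 yaw n 46.7 c [604.24 218.05 128.4 ] rms 0.06 213
along [-11.51  16.45] lat [-25.06  25.77]
low end mid [609.59 224.24 120.29] up end [595.98 209.8  139.99]
t 11.85 pos [543.96 152.94 194.8 ] yaw -133.03 F [ 0.36  0.51 -2.83] j6 -0.78 -> 0.0053 0.0058 0.1756 -0.2496 len 88
```

Call:
carry_out(motion="0.013 -0.001 0 -0.06 -1;0.013 -0.001 0 -0.12 -1;0.013 -0.001 0.03 -0.18 -1;0.013 -0.001 0.1 -0.24 -1;0.013 -0.001 0.13 -0.25 -1")

```text
time: 12.48
tcp_pos: [538.9, 147.8, 127.9]
tcp_rot: [2.242, -2.198, -0.003]
ft_force: [-0.4, 0.3, -1.9]
grip_width: 58.7
grasp_force: 67.3
```

Run:
```python
from h import *
plate('wrist','w11'); go(540,223.5,130,-88.1)
```

```text
n [-0.01  0.7   0.71] from horiz 44.5 yaw n 91.2 c [536.18 176.22 121.25] rms 0.10 5289
along [-97.11  53.49] lat [-26.91  25.67]
low end mid [535.37 245.48  53.2 ] up end [537.57 138.09 158.74]
t 12.53 pos [538.38 147.72 126.53] yaw -88.88 F [-0.05  0.2  -4.44] j6 -1.56 -> -0.1515 -0.0062 -0.0070 -0.0043 len 76
```

Call:
carry_out(motion="-0.036 0 -0.007 -0.004 -1;-0.06 0 -0.007 -0.004 -1;-0.085 0 -0.007 -0.004 -1;-0.11 0 -0.007 -0.004 -1;-0.135 0 -0.007 -0.004 -1")

```text
time: 13.15
tcp_pos: [540.1, 215.4, 136.0]
tcp_rot: [-2.254, 2.186, -0.007]
ft_force: [0.2, -8.2, 0.8]
grip_width: 59.1
grasp_force: 67.0
```

Run:
```python
from h import *
plate('wrist','w12'); go(540,223.5,130,-88.1)
```

```text
return _methods._mean(a, axis=axis, dtype=dtype,
  ret = um.true_divide(
Traceback (most recent call last):
  File "h.py", line 28, in plate
    c=np.median(q,0) if _==0 else q.mean(0); n=np.linalg.svd(q-c,full_matrices=False)[2][2]; r=(q-c)@n; q=q[np.abs(r)<2.5*r.std()+.1]
                                               ~~~~~~~~~~~~~~~~~~~~~~~~~~~~~~~~~~~~~~~~~^^^
IndexError: index 2 is out of bounds for axis 0 with size 0
```

View pics/w12.png

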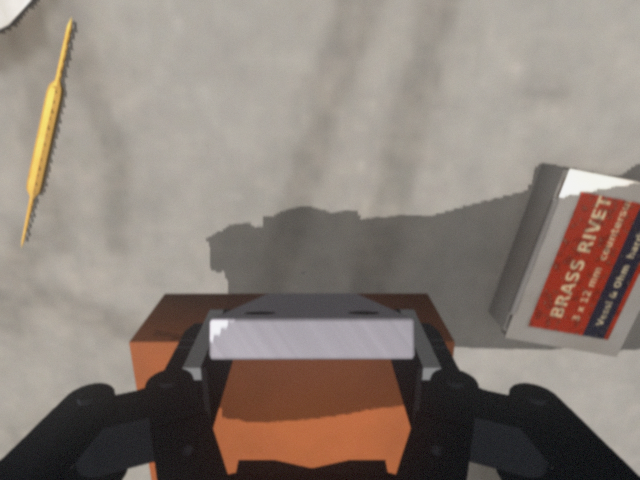

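Run:
```python
from h import *
go(540,223.5,130,-88.1)
im,P=load('w12')
for v in range(130,330,12): print(v,[P[v,u].round(0).tolist() for u in (260,320,370)])
im,d,K,T=shot('scene','s1'); P=cloud(d,K,T)
hsv=cv2.cvtColor(im,cv2.COLOR_BGR2HSV); m=cv2.inRange(hsv,(105,100,40),(135,255,255))>0
q=P[m]; q=q[np.linalg.norm(q-[540,240,80],axis=1)<130]; print(len(q))
for _ in range(4):
    c=q.mean(0); n=np.linalg.svd(q-c,full_matrices=False)[2][2]; r=(q-c)@n; q=q[np.abs(r)<2.5*r.std()+.1]
print(n*np.sign(n[1]),c,r.std(),'lean',np.degrees(np.arcsin(n[2]*np.sign(n[1]))),q.min(0),q.max(0))
```

```text
t 13.20 pos [539.9  216.8  135.91] yaw -88.19 F [ 1.27 -2.91 -1.05] j6 -1.44 -> -0.0134 -0.0006 0.0118 -0.0005 len 9
130 [[574.0, 156.0, 0.0], [536.0, 155.0, -1.0], [504.0, 154.0, 1.0]]
142 [[574.0, 163.0, -0.0], [536.0, 162.0, -1.0], [504.0, 161.0, -1.0]]
154 [[574.0, 171.0, 1.0], [535.0, 170.0, 0.0], [503.0, 169.0, -1.0]]
166 [[574.0, 179.0, 1.0], [535.0, 178.0, -1.0], [502.0, 176.0, -0.0]]
178 [[574.0, 187.0, -0.0], [535.0, 185.0, 1.0], [502.0, 184.0, -1.0]]
190 [[574.0, 195.0, -0.0], [534.0, 194.0, -1.0], [501.0, 192.0, -1.0]]
202 [[574.0, 203.0, 1.0], [534.0, 202.0, -1.0], [501.0, 200.0, 0.0]]
214 [[574.0, 211.0, 0.0], [534.0, 210.0, -1.0], [500.0, 209.0, -1.0]]
226 [[575.0, 220.0, -1.0], [533.0, 219.0, -1.0], [499.0, 218.0, -1.0]]
238 [[574.0, 228.0, 0.0], [533.0, 228.0, -2.0], [499.0, 226.0, -0.0]]
250 [[575.0, 238.0, -1.0], [533.0, 236.0, 0.0], [498.0, 235.0, -1.0]]
262 [[575.0, 247.0, -1.0], [532.0, 245.0, -1.0], [497.0, 244.0, -0.0]]
274 [[575.0, 256.0, -0.0], [532.0, 254.0, 0.0], [497.0, 253.0, -1.0]]
286 [[575.0, 265.0, -0.0], [532.0, 263.0, 0.0], [496.0, 263.0, -1.0]]
298 [[565.0, 234.0, 79.0], [534.0, 232.0, 80.0], [497.0, 267.0, 10.0]]
310 [[557.0, 206.0, 143.0], [536.0, 204.0, 145.0], [518.0, 204.0, 144.0]]
322 [[554.0, 196.0, 169.0], [537.0, 195.0, 169.0], [522.0, 195.0, 169.0]]
661
[-0.02  0.92  0.39] [539.94 236.25 101.61] 1.1187408303772552 lean 22.668556672722097 [510.92 207.82  46.44] [566.64 259.57 168.37]
```

Call:
carry_out(motion="-0.012 0 0 0 -1;-0.026 0 0 0 -1;-0.026 0 0 0 -1")

```text
time: 13.62
tcp_pos: [538.9, 228.2, 134.7]
tcp_rot: [-2.257, 2.184, -0.003]
ft_force: [1.0, -4.7, 1.2]
grip_width: 58.4
grasp_force: 67.3
```

```bash
cat >> h.py <<'E'
def bare(f,vs=range(290,322),us=range(250,380,4)):
    "fit the visible bare face (behind fingers) in a wrist view"
    im,d,K,T=shot('wrist',f); P=cloud(d,K,T); q=P[vs.start:vs.stop,us.start:us.stop].reshape(-1,3)
    s=env.read_state(); g=s['tcp_pos']; M=R.from_rotvec(s['tcp_rot']).as_matrix()
    l=(q-g)@M; q=q[(np.abs(l[:,1])<26)&(l[:,0]>-70)&(l[:,0]<45)&(l[:,2]>-30)&(l[:,2]<90)]
    q=q[~np.isnan(q).any(1)]
    for _ in range(6):
        c=np.median(q,0); n=np.linalg.svd(q-c,full_matrices=False)[2][2]; r=(q-c)@n; q=q[np.abs(r)<2*r.std()+.1]
    n*=np.sign(n@M[:,0]); print('bare n',n,'lean %.2f deg'%np.degrees(-np.arcsin(n[2])),'yaw n %.1f'%np.degrees(np.arctan2(n[1],n[0])),'c',c,'rms %.2f'%r.std(),len(q),'z',q[:,2].min(),q[:,2].max())
    return n,c
def blue_scene(f,near,sgn):
    im,d,K,T=shot('scene',f); P=cloud(d,K,T)
    hsv=cv2.cvtColor(im,cv2.COLOR_BGR2HSV); m=cv2.inRange(hsv,(105,100,40),(135,255,255))>0
    q=P[m]; q=q[np.linalg.norm(q-near,axis=1)<130]
    for _ in range(4):
        c=q.mean(0); n=np.linalg.svd(q-c,full_matrices=False)[2][2]; r=(q-c)@n; q=q[np.abs(r)<2.5*r.std()+.1]
    n*=np.sign(n@sgn); print('blue n',n,'lean %.2f'%np.degrees(np.arcsin(n[2])),'c',c,'rms %.2f'%r.std(),len(q))
E
python3 - <<'E'
from h import *
bare('w13'); blue_scene('s2',[540,240,80],[0,1,0]); go(540,223.5,130,-88.1)
E
```

```text
bare n [ 0.03 -0.95 -0.31] lean 18.20 deg yaw n -88.0 c [537.39 216.74 140.44] rms 0.11 3742 z 102.21514943882724 164.63060869792267
blue n [-0.02  0.95  0.31] lean 18.07 c [539.65 242.07 100.05] rms 1.06 565
t 13.72 pos [538.87 228.08 134.47] yaw -88.13 F [ 0.43 -3.62  0.17] j6 -1.43 -> 0.0092 -0.0019 0.0090 -0.0002 len 6
```

Call:
carry_out(motion="-0.008 0 0 0 -1;-0.008 0 0 0 -1")

```text
time: 13.98
tcp_pos: [538.5, 231.7, 134.1]
tcp_rot: [2.257, -2.185, 0.003]
ft_force: [0.5, -6.4, 1.0]
grip_width: 58.6
grasp_force: 67.7
```

Run:
```python
from h import *
bare('w14'); go(540,150,260,-88.1)
```

```text
bare n [ 0.03 -0.96 -0.29] lean 16.82 deg yaw n -88.0 c [536.87 219.06 142.05] rms 0.12 3838 z 109.21195800555975 164.0506355597493
t 14.03 pos [538.52 231.68 134.08] yaw -88.13 F [ 1.31 -6.56  0.8 ] j6 -1.42 -> 0.1637 0.0020 -0.2516 -0.0002 len 150
```

Call:
carry_out(motion="0.05 0 0 0 -1;0.12 0 -0.06 0 -1;0.16 0 -0.17 0.05 -1;0.16 0 -0.25 0.11 -1;0.16 0 -0.25 0.16 -1")

```text
time: 14.65
tcp_pos: [542.2, 152.7, 262.7]
tcp_rot: [-1.632, 2.677, -0.002]
ft_force: [-0.0, 0.0, -2.8]
grip_width: 58.8
grasp_force: 66.5
```

Run:
```python
from h import *
n,c=bare('w15')
z=np.load('w15.npz');K,T,im=z['K'],z['T'],z['im']; g=im.mean(2)
print([int(x) for x in g[300:370,290:335].mean(1)])
print([int(x) for x in g[330:350,190:230].mean(0)],[int(x) for x in g[330:350,400:430].mean(0)])
P=cloud(z['d'],K,T); print([P[v,300:330,2].mean().round(1) for v in range(312,366,3)])
go(569.4-37.1*.886,-294.3+37.1*.464,200,152.4)
```

```text
bare n [-0.43 -0.85 -0.31] lean 18.34 deg yaw n -117.1 c [535.21 143.53 265.5 ] rms 0.08 3053 z 232.16684103929066 290.485989114985
[74, 74, 74, 74, 74, 74, 74, 74, 74, 74, 74, 74, 75, 75, 75, 75, 75, 75, 75, 76, 77, 81, 93, 111, 128, 142, 153, 161, 163, 163, 163, 162, 163, 162, 163, 163, 163, 162, 162, 162, 163, 163, 162, 162, 163, 163, 163, 163, 163, 163, 164, 164, 164, 164, 164, 164, 164, 164, 165, 164, 161, 152, 136, 120, 115, 116, 116, 115, 116, 116]
[52, 54, 57, 60, 63, 67, 71, 74, 78, 82, 83, 83, 83, 84, 84, 84, 86, 103, 153, 210, 229, 232, 231, 230, 228, 228, 229, 229, 228, 226, 224, 221, 217, 213, 211, 209, 208, 206, 204, 199] [159, 159, 159, 159, 159, 159, 159, 159, 160, 159, 160, 159, 155, 143, 124, 99, 82, 79, 78, 78, 78, 78, 78, 77, 74, 70, 66, 62, 58, 55]
[np.float64(282.0), np.float64(286.6), np.float64(291.0), np.float64(294.9), np.float64(296.6), np.float64(297.3), np.float64(297.6), np.float64(nan), np.float64(nan), np.float64(nan), np.float64(298.9), np.float64(298.9), np.float64(299.3), np.float64(299.6), np.float64(nan), np.float64(300.1), np.float64(300.4), np.float64(63.6)]
t 14.70 pos [541.52 152.79 260.53] yaw -117.64 F [-0.51 -0.23 -3.69] j6 -1.05 -> 0.7666 -0.3898 0.1194 0.4998 len 434
```

```bash
python3 -c "
from h import *
go(538.5,195,136,-88.1)"
```

```text
t 14.70 pos [541.52 152.79 260.53] yaw -117.64 F [-0.51 -0.23 -3.69] j6 -1.05 -> -0.0712 0.0451 0.2492 -0.1641 len 132
```

Call:
carry_out(motion="-0.03 0.02 0.08 -0.06 -1;-0.071 0.045 0.2 -0.12 -1;-0.071 0.045 0.249 -0.164 -1;-0.071 0.045 0.249 -0.164 -1")

```text
time: 15.2
tcp_pos: [534.4, 194.6, 131.0]
tcp_rot: [2.271, -2.165, -0.006]
ft_force: [-0.2, 0.1, -1.9]
grip_width: 58.2
grasp_force: 66.5
```

Call:
carry_out(motion="-0.03 0 0 0 -1;-0.05 0 0 0 -1;-0.07 0 0 0 -1;-0.088 0 0 0 -1;-0.088 0 0 0 -1")

```text
time: 15.82
tcp_pos: [535.2, 238.0, 134.4]
tcp_rot: [2.272, -2.169, 0.003]
ft_force: [1.6, -5.0, -0.7]
grip_width: 58.5
grasp_force: 68.2
```

Run:
```python
from h import *
bare('w16'); go(540,150,260,-88.1)
```

```text
bare n [ 0.05 -0.97 -0.25] lean 14.20 deg yaw n -87.3 c [533.62 223.84 145.49] rms 0.15 3958 z 119.24251112464412 164.33897023714633
t 15.88 pos [535.19 237.81 134.33] yaw -87.36 F [ 0.86 -3.96 -0.15] j6 -1.42 -> 0.1762 -0.0018 -0.2511 0.0041 len 153
```

Call:
carry_out(motion="0.05 0 0 0 -1;0.12 0 -0.06 0 -1;0.17 0 -0.17 0.05 -1;0.17 0 -0.25 0.11 -1;0.17 0 -0.25 0.17 -1")

```text
time: 16.5
tcp_pos: [540.1, 153.2, 262.9]
tcp_rot: [-1.609, 2.691, -0.002]
ft_force: [0.3, 0.1, -3.2]
grip_width: 58.8
grasp_force: 67.2
```

Run:
```python
from h import *
bare('w17')
go(569.4-37.1*.886,-294.3+37.1*.464,230,152.4)
```

```text
bare n [-0.45 -0.85 -0.27] lean 15.52 deg yaw n -118.1 c [531.62 141.88 271.6 ] rms 0.13 3695 z 245.32309080206744 290.757909449016
t 16.55 pos [539.39 153.33 260.78] yaw -118.75 F [-0.49 -0.46 -3.44] j6 -1.03 -> 0.7577 -0.4089 0.0602 0.4936 len 432
```

Call:
carry_out(motion="0.1 -0.055 0 0.055 -1;0.21 -0.113 0 0.11 -1;0.32 -0.173 0 0.17 -1;0.43 -0.232 0 0.23 -1;0.54 -0.291 0 0.285 -1")

```text
time: 17.18
tcp_pos: [540.8, -155.0, 258.2]
tcp_rot: [-0.294, 3.128, 0.002]
ft_force: [2.4, -0.2, -2.3]
grip_width: 58.5
grasp_force: 67.2
```

```bash
python3 -c "
from h import *
go(569.4-30*.886,-294.3+30*.464,260,152.4)"
```

```text
t 17.18 pos [ 540.77 -155.02  258.2 ] yaw -169.28 F [ 2.43 -0.15 -2.29] j6 -0.70 -> 0.0426 -0.2471 -0.0040 0.2129 len 125
```

Call:
carry_out(motion="0.015 -0.08 0 0.055 -1;0.03 -0.16 0 0.11 -1;0.043 -0.247 0 0.165 -1;0.043 -0.247 0 0.213 -1;0.043 -0.247 0 0.213 -1")

```text
time: 17.8
tcp_pos: [543.1, -278.8, 257.8]
tcp_rot: [-0.742, -3.052, -0.002]
ft_force: [0.4, 0.9, -2.2]
grip_width: 58.7
grasp_force: 67.3
```

Run:
```python
from h import *
n,c=bare('w18')
z=np.load('w18.npz');K,T,im=z['K'],z['T'],z['im']; g=im.mean(2)
print([int(x) for x in g[300:370,290:335].mean(1)])
s=env.read_state(); M=R.from_rotvec(s['tcp_rot']).as_matrix()
up=np.array([0,0,1])-n[2]*n; up/=np.linalg.norm(up)
for v in (322,325,328):
    D=T[:3,:3]@np.array([(312-K[0,2])/K[0,0],(v-K[1,2])/K[1,1],1]); o=T[:3,3]; t=o+D*((c-o)@n)/(D@n)
    f=t-160*up; print(v,'top bare',t,'foot bare',f,'rel tool',M.T@(f-s['tcp_pos']))
go(569.4,-294.3,260,152.4)
```

```text
bare n [-0.86  0.44 -0.26] lean 15.19 deg yaw n 152.7 c [ 530.24 -271.65  268.  ] rms 0.13 3947 z 240.03713712362352 288.1844923062846
[77, 78, 78, 77, 77, 77, 77, 77, 77, 78, 77, 77, 77, 77, 77, 78, 78, 78, 78, 78, 78, 78, 78, 79, 87, 101, 117, 131, 143, 152, 157, 158, 159, 159, 159, 159, 159, 160, 160, 160, 160, 160, 160, 161, 161, 161, 161, 161, 161, 162, 162, 161, 162, 162, 161, 161, 162, 161, 161, 162, 162, 161, 157, 153, 148, 150, 157, 160, 161, 161]
322 top bare [ 524.55 -269.74  289.87] foot bare [ 561.8  -288.95  135.46] rel tool [-21.46  -0.99 122.69]
325 top bare [ 523.78 -269.36  293.02] foot bare [ 561.04 -288.57  138.6 ] rel tool [-20.6   -1.   119.55]
328 top bare [ 523.06 -269.    296.  ] foot bare [ 560.31 -288.21  141.59] rel tool [-19.79  -1.   116.56]
t 17.85 pos [ 543.22 -278.43  258.17] yaw 152.82 F [ 0.33 -0.06 -3.64] j6 -0.21 -> -0.0611 -0.0043 -0.0037 0.0024 len 31
```

View pics/w18.png

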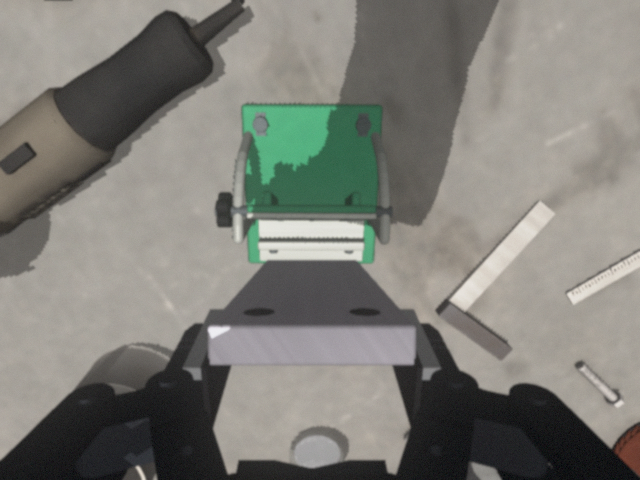

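```bash
python3 -c "
from h import *
go(553.5,-287.6,160,152.5)
print(env.camera_info('wrist')['intrinsics'])"
```

```text
t 17.85 pos [ 543.22 -278.43  258.17] yaw 152.82 F [ 0.33 -0.06 -3.64] j6 -0.21 -> -0.0269 -0.0071 0.1963 0.0018 len 99
[[426.64   0.   311.41]
 [  0.   426.64 237.22]
 [  0.     0.     1.  ]]
```

Call:
carry_out(motion="-0.027 -0.0025 0.02 0.002 -1;-0.027 -0.0025 0.1 0.002 -1;-0.027 -0.0025 0.17 0.002 -1;-0.027 -0.0025 0.196 0.002 -1;-0.027 -0.0025 0.196 0.002 -1")

```text
time: 18.48
tcp_pos: [554.5, -285.6, 160.6]
tcp_rot: [-0.752, -3.05, -0.001]
ft_force: [-0.6, -0.6, -2.5]
grip_width: 58.8
grasp_force: 67.2
```

Run:
```python
from h import *
bare('w19'); go(554.6,-285.6,160,152.5)
im=cv2.imread('pics/w19.png'); cv2.imwrite('pics/w19c.png',cv2.resize(im[120:420,110:510],(800,600),interpolation=cv2.INTER_CUBIC))
P=load('w19')[1]
for v in range(150,330,8): print(v,P[v,312].round(0),P[v,225].round(0),P[v,400].round(0))
```

```text
bare n [-0.85  0.45 -0.26] lean 15.20 deg yaw n 152.4 c [ 541.51 -278.37  171.43] rms 0.13 4043 z 142.81022223861692 191.82826470435026
t 18.52 pos [ 555.03 -286.12  161.89] yaw 152.27 F [ 0.53 -0.25 -3.23] j6 -0.20 -> 0.0012 0.0005 0.0038 -0.0013 len 2
150 [ 513. -264.   13.] [ 485. -308.   43.] [ 534. -215.   43.]
158 [ 517. -266.   12.] [ 490. -318.   13.] [ 545. -213.   12.]
166 [ 522. -269.   13.] [ 495. -321.   11.] [ 550. -216.   13.]
174 [ 527. -271.   12.] [ 499. -324.   12.] [ 555. -218.   12.]
182 [ 532. -274.   13.] [ 504. -327.   12.] [ 560. -220.   12.]
190 [ 537. -276.   14.] [ 509. -330.   12.] [ 565. -222.   12.]
198 [ 542. -279.   12.] [ 514. -333.   11.] [ 571. -225.   11.]
206 [ 547. -282.   13.] [ 519. -336.   10.] [ 580. -226.   -1.]
214 [ 552. -284.   13.] [ 526. -343.   -0.] [ 585. -229.    0.]
222 [ 557. -287.   13.] [ 531. -346.   -2.] [ 591. -231.   -0.]
230 [ 538. -277.  100.] [ 517. -315.  102.] [ 558. -238.  101.]
238 [ 541. -279.  101.] [ 521. -317.  102.] [ 561. -240.  103.]
246 [ 544. -280.  103.] [ 524. -318.  104.] [ 564. -242.  105.]
254 [ 579. -298.   13.] [ 538. -336.   62.] [ 587. -242.   61.]
262 [ 569. -293.   55.] [ 541. -338.   65.] [ 590. -245.   65.]
270 [ 561. -289.   90.] [ 564. -366.    0.] [ 627. -247.   -2.]
278 [ 555. -286.  115.] [ 570. -370.   -1.] [ 633. -249.   -0.]
286 [ 550. -283.  136.] [ 576. -373.   -0.] [ 639. -252.   -0.]
294 [ 546. -281.  152.] [ 582. -377.   -1.] [ 645. -255.    0.]
302 [ 542. -279.  167.] [ 588. -381.   -1.] [ 652. -258.   -0.]
310 [ 539. -278.  179.] [ 526. -304.  178.] [ 554. -253.  177.]
318 [ 538. -277.  187.] [ 525. -300.  188.] [ 549. -253.  188.]
326 [ 535. -276.  196.] [ 524. -298.  196.] [ 548. -254.  195.]
```

View pics/w19c.png

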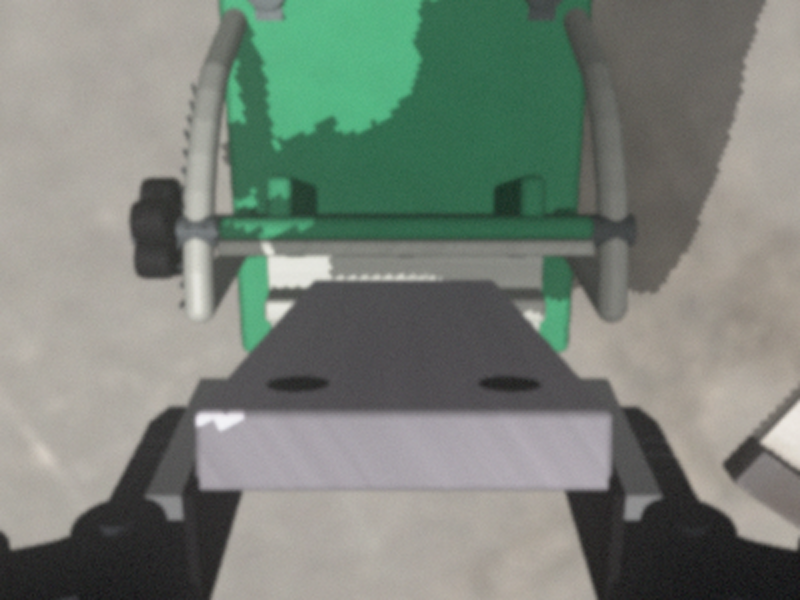

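Call:
carry_out(motion="0.002 0 0.015 0 -1;0.002 0 0.03 0 -1;0.002 0 0.042 0 -1;0.002 0 0.046 0 -1;0.002 0 0.046 0 -1")

```text
time: 19.15
tcp_pos: [553.7, -285.7, 137.6]
tcp_rot: [-0.756, -3.049, -0.0]
ft_force: [-0.3, -0.7, -2.7]
grip_width: 58.8
grasp_force: 67.3
```

Run:
```python
from h import *
n,c=bare('w20',range(262,325)); go(554.6,-285.6,136,152.5)
h=np.array([.886,-.464]); t=np.tan(-np.arcsin(n[2])); print('f at z14: ',c[:2]@h+(c[2]-14)*t,'f at z104: ',c[:2]@h+(c[2]-104.6)*t)
```

```text
return _methods._mean(a, axis=axis, dtype=dtype,
  ret = um.true_divide(
Traceback (most recent call last):
  File "h.py", line 41, in bare
    c=np.median(q,0); n=np.linalg.svd(q-c,full_matrices=False)[2][2]; r=(q-c)@n; q=q[np.abs(r)<2*r.std()+.1]
                        ~~~~~~~~~~~~~~~~~~~~~~~~~~~~~~~~~~~~~~~~~^^^
IndexError: index 2 is out of bounds for axis 0 with size 0
```

Call:
carry_out(motion="0 0 0.003 0 -1;0 0 0.006 0 -1;0 0 0.006 0 -1")

```text
time: 19.58
tcp_pos: [553.7, -285.7, 134.7]
tcp_rot: [-0.756, -3.049, 0.0]
ft_force: [1.1, -0.1, -3.4]
grip_width: 58.5
grasp_force: 67.3
```

Run:
```python
from h import *
n,c=bare('w21'); go(554.6,-285.6,136,152.5)
h=np.array([.886,-.464]); t=np.tan(-np.arcsin(n[2])); print('f at z14: ',c[:2]@h+(c[2]-14)*t,'f at z104: ',c[:2]@h+(c[2]-104.6)*t)
```

```text
bare n [-0.85  0.45 -0.26] lean 15.23 deg yaw n 152.2 c [ 540.92 -278.47  145.01] rms 0.14 3949 z 116.83632436353017 164.74056783673845
t 19.62 pos [ 553.78 -285.76  134.74] yaw 152.16 F [-0.63  0.12 -1.66] j6 -0.20 -> -0.0013 0.0010 -0.0025 -0.0019 len 2
f at z14:  644.1260035316304 f at z104:  619.4648542785387
```

Call:
carry_out(motion="0 0 0.002 0 -1;0 0 0.004 0 -1;0 0 0.004 0 -1")

```text
time: 20.0
tcp_pos: [553.8, -285.7, 132.6]
tcp_rot: [-0.756, -3.049, -0.0]
ft_force: [0.4, 0.3, -3.5]
grip_width: 59.0
grasp_force: 67.3
```

Call:
carry_out(motion="0 0 0.002 0 -1;0 0 0.004 0 -1;0 0 0.004 0 -1")

```text
time: 20.38
tcp_pos: [554.2, -286.0, 132.3]
tcp_rot: [0.755, 3.048, -0.001]
ft_force: [-2.6, 2.1, 6.8]
grip_width: 58.8
grasp_force: 68.7
```

Run:
```python
from h import *
n,c=bare('w22'); go(554.6,-285.6,136,152.5)
P=load('w22')[1]; print(P[326:356:4,312].round(1))
im=cv2.imread('pics/w22.png'); cv2.imwrite('pics/w22c.png',cv2.resize(im[160:400,170:490],(800,600),interpolation=cv2.INTER_CUBIC))
```

```text
bare n [-0.85  0.45 -0.26] lean 15.13 deg yaw n 152.2 c [ 541.27 -278.73  142.7 ] rms 0.14 3955 z 115.13135822697342 162.2988942857719
t 20.43 pos [ 554.2  -285.99  132.34] yaw 152.17 F [-2.32  2.41  7.1 ] j6 -0.20 -> -0.0004 0.0011 -0.0073 -0.0018 len 4
[[ 535.2 -276.5  167.4]
 [ 535.8 -276.8  168.4]
 [ 536.7 -277.3  169. ]
 [ 538.1 -278.   168.5]
 [ 539.  -278.5  169. ]
 [ 539.8 -278.9  169.5]
 [ 541.4 -279.8  168.9]
 [ 542.2 -280.2  169.5]]
```

Call:
carry_out(motion="0.004 0 0 0 -1;0.008 0 0 0 -1;0.012 0 0 0 -1;0.012 0 0 0 -1")

```text
time: 20.92
tcp_pos: [549.1, -283.4, 131.5]
tcp_rot: [0.755, 3.047, -0.001]
ft_force: [3.6, -2.0, 4.7]
grip_width: 58.6
grasp_force: 66.6
```

Run:
```python
from h import *
n,c=bare('w23'); go(554.6,-285.6,136,152.5)
h=np.array([.886,-.464]); t=np.tan(-np.arcsin(n[2])); print('f at z14: ',c[:2]@h+(c[2]-14)*t,'f at z104: ',c[:2]@h+(c[2]-104.6)*t)
```

```text
bare n [-0.85  0.45 -0.29] lean 16.76 deg yaw n 152.2 c [ 536.83 -276.59  139.98] rms 0.12 3760 z 109.57173761170824 161.4478908114798
t 20.98 pos [ 549.05 -283.43  131.49] yaw 152.16 F [ 3.56 -1.33  5.75] j6 -0.20 -> -0.0119 0.0013 -0.0090 -0.0019 len 7
f at z14:  641.904199037112 f at z104:  614.621456347147
```

Call:
carry_out(motion="0.002 0 0 0 -1;0.004 0 0 0 -1;0.004 0 0 0 -1")

```text
time: 21.35
tcp_pos: [546.7, -282.2, 131.0]
tcp_rot: [0.756, 3.049, -0.001]
ft_force: [2.6, -2.5, 5.2]
grip_width: 58.5
grasp_force: 66.4
```

Run:
```python
from h import *
n,c=bare('w24'); go(554.6,-285.6,136,152.5)
h=np.array([.886,-.464]); t=np.tan(-np.arcsin(n[2])); print('f at z14: ',c[:2]@h+(c[2]-14)*t,'f at z104: ',c[:2]@h+(c[2]-104.6)*t)
```

```text
bare n [-0.84  0.44 -0.3 ] lean 17.75 deg yaw n 152.2 c [ 535.3  -275.68  137.56] rms 0.11 3704 z 103.73407597454596 161.0089434736845
t 21.40 pos [ 546.71 -282.21  131.02] yaw 152.16 F [ 2.63 -1.66  4.99] j6 -0.20 -> -0.0171 0.0014 -0.0100 -0.0019 len 10
f at z14:  641.7446594477178 f at z104:  612.7429677164486
```

Call:
carry_out(motion="0 0 0 0 0.45;0 0 0 0 0.5;0 0 0 0 0.6;0 0 0 0 0.8;0 0 0 0 1")

```text
time: 22.02
tcp_pos: [546.7, -282.0, 130.7]
tcp_rot: [-0.756, -3.049, -0.0]
ft_force: [-0.0, -0.9, -0.3]
grip_width: 85.3
grasp_force: 0.0
```

Run:
```python
from h import *
n,c=bare('w25'); go(554.6,-285.6,136,152.5); print(env.read_state()['grip_width'])
h=np.array([.886,-.464]); t=np.tan(-np.arcsin(n[2])); print('f at z14: ',c[:2]@h+(c[2]-14)*t,'f at z104: ',c[:2]@h+(c[2]-104.6)*t)
im=cv2.imread('pics/w25.png'); cv2.imwrite('pics/w25c.png',cv2.resize(im[160:400,150:470],(800,600),interpolation=cv2.INTER_CUBIC))
```

```text
bare n [-0.84  0.44 -0.3 ] lean 17.74 deg yaw n 152.4 c [ 535.16 -275.49  137.5 ] rms 0.11 3652 z 103.4892607178769 160.76154986301566
t 22.07 pos [ 546.7  -282.02  130.77] yaw 152.17 F [-0.03  0.68  0.49] j6 -0.20 -> -0.0173 0.0010 -0.0105 -0.0019 len 10
85.00474851912699
f at z14:  641.4967025179743 f at z104:  612.5058840529717
```

View pics/w25c.png

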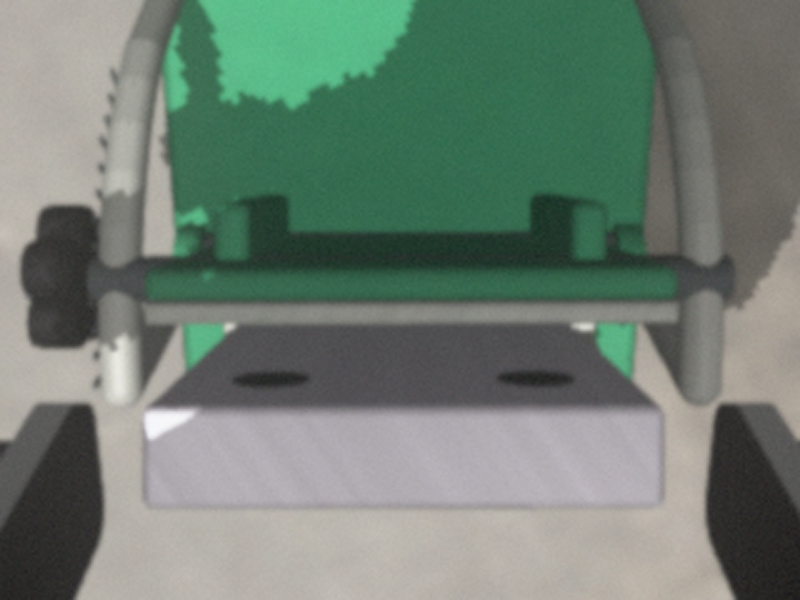

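Call:
carry_out(motion="0 0 -0.05 0 1;0 0 -0.12 0 1;0 0 -0.22 0 1;0 0 -0.28 0 1;0 0 -0.28 0 1")

```text
time: 22.7
tcp_pos: [547.7, -282.8, 273.9]
tcp_rot: [0.755, 3.045, -0.003]
ft_force: [-0.4, -0.1, 0.1]
grip_width: 85.5
grasp_force: 0.0
```

Call:
carry_out(motion="0 0 0 0.055 1;0 0 0 0.11 1;0 0 0 0.17 1;0 0 0 0.23 1;0 0 0 0.285 1")

```text
time: 23.32
tcp_pos: [546.4, -281.8, 269.3]
tcp_rot: [-2.007, -2.414, 0.0]
ft_force: [-1.1, -0.4, -0.4]
grip_width: 85.4
grasp_force: 0.0
```

Call:
carry_out(motion="0 0 0 0.055 1;0 0 0 0.11 1;0 0 0 0.17 1;0 0 0 0.23 1;0 0 0 0.285 1")

```text
time: 23.95
tcp_pos: [546.4, -281.8, 269.2]
tcp_rot: [-2.855, -1.308, 0.001]
ft_force: [0.4, 0.3, -0.0]
grip_width: 85.5
grasp_force: 0.0
```

```bash
python3 -c "
from h import *
go(610,-355,260,-10)"
```

```text
t 23.95 pos [ 546.39 -281.75  269.23] yaw 49.22 F [ 0.43  0.26 -0.02] j6 1.59 -> -0.0279 0.1921 0.0181 0.3290 len 97
```

Call:
carry_out(motion="-0.02 0.15 0 0.06 1;-0.028 0.192 0 0.12 1;-0.028 0.192 0 0.18 1;-0.028 0.192 0 0.24 1;-0.028 0.192 0 0.29 1")

```text
time: 24.58
tcp_pos: [610.5, -354.8, 268.9]
tcp_rot: [-3.139, 0.081, 0.003]
ft_force: [-0.2, -0.0, 0.5]
grip_width: 85.7
grasp_force: 0.0
```

Run:
```python
from h import *
P,m,n,c=plate('wrist','w26')
h=n[:2]/np.linalg.norm(n[:2]); t=np.array([-h[1],h[0]])
# bare-plane of plate: face points should lie at n.(p-c) = -12
ok=~np.isnan(P).any(-1)
D=(P-c)@n; lat=P[...,:2]@t; 
sel=ok&(np.abs(D+12)<9)&(P[...,2]>30)&(P[...,2]<98)&(np.abs(lat-2.5)<60)
q=P[sel]; lm=q[:,:2]@t; mid=(c[:2]@t)
for nm,k in(('L',(lm>mid+33)&(lm<mid+42)),('R',(lm<mid-33)&(lm>mid-42))):
    a=q[k]
    for _ in range(4):
        cc=a.mean(0); nn=np.linalg.svd(a-cc,full_matrices=False)[2][2]; r=(a-cc)@nn; a=a[np.abs(r)<2*r.std()+.1]
    nn*=np.sign(nn@n); print(nm,len(a),'face tilt deg %.2f'%np.degrees(np.arcsin(nn[2])),'gap to bare',((a-cc*0-c)@n).mean()+12, 'rms',r.std())
    zc=a[:,2]; dd=(a-c)@n+12; print('  gap low/high',dd[zc<50].mean(),dd[zc>80].mean())
    b=q[np.abs((q-c)@n+12)<3]; bl=b[:,:2]@t
print('face lat ends',np.percentile(bl,[.5,99.5])-mid)
s=env.read_state(); print(s['time'],s['joints'])
```

```text
n [ 0.84 -0.44  0.3 ] from horiz 72.3 yaw n -27.6 c [ 555.98 -287.44  101.66] rms 0.50 7300
along [-83.77  66.7 ] lat [-25.75  26.04]
low end mid [ 578.6  -299.1    21.85] up end [ 538.07 -277.94  165.2 ]
L 562 face tilt deg 17.53 gap to bare -0.22162826218266396 rms 0.45425135826664775
  gap low/high -0.29867832303113384 -0.1635100599489875
R 519 face tilt deg 17.49 gap to bare -0.2654473480833843 rms 0.44562548388379153
  gap low/high -0.39329278915866417 -0.22301483979557282
face lat ends [-57.77  58.42]
24.625 [-0.71  0.48  0.6   1.7  -0.    2.49]
```

```bash
python3 -c "
from h import *
print(env.hand_in())"
```

```text
the job is handed in; nothing more can be done
None
```

The plate stands on its plain end behind the lip, blue side out and holes up, flat against the steel face to within about 0.4 mm and about 1 mm off centre. The rest is still at about 0.306 rad, the gripper is clear, and the job was handed in at about 25 s. I viewed 11 pictures, one over the limit of 10.

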